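Run the petri dish stage to its end stop with the lock held down

TASK

Two slide tables stand on the bench, one carrying a petri dish and one carrying a row of vials. With the fingertips, press down the round lock button of the slide carrying the petri dish and keep it down while you push that carriage along its rail, away from the robot, until it is against the far end stop; then let the button spring up so that the carriage is locked there. Nothing needs gripping: lift or carry nothing, and leave the vial slide and the loose things on the bench where they stand.

Things in the scene. Friction and masses are not known exactly. Their poses are not given: they have to be found in the camera images.
- dish_slide: a bench slide table fixed to the bench, carrying a petri dish: aluminium base 254 x 70 mm on 16 mm feet, with an end block (top 50 mm above the bench) at each end. Origin: centre of its underside. Its x axis runs along the rail towards the far end stop (away from the robot), turned up to 15 degrees from straight ahead; z up. Carriage: 110 mm long, 66 mm wide, top 52 mm above the bench
- dish_button_top (a point): top centre of the round steel lock button on the petri dish carriage: 29 mm across, top 78 mm above the bench when up, 70 mm when fully down, in a black collar 38 mm across, 62 mm above the bench. It sits 32 mm behind the carriage's middle, on the end nearer the robot, and travels with the carriage. Axes as the slide's
- dish_carriage (a joint): position of this carriage along its rail in m: 0 at the near end, 0.120 against the far end stop. A pin locks it wherever it stands (free play under 6 mm); with the button down it runs with about 1 N of drag
- dish_button (a joint): travel of this lock button in m: 0 up (locked), 0.008 fully down; the carriage is free only while it is down by more than 0.0045. A spring pushes it up: 4 N to start it moving, 7 N fully down. Released, it springs up and the pin locks the carriage again
- vial_slide: a bench slide table fixed to the bench, carrying three vials: aluminium base 254 x 70 mm on 16 mm feet, with an end block (top 50 mm above the bench) at each end. Origin: centre of its underside. Its x axis runs along the rail towards the far end stop (away from the robot), turned up to 15 degrees from straight ahead; z up. Carriage: 110 mm long, 66 mm wide, top 52 mm above the bench
- vial_button_top (a point): top centre of the round steel lock button on the vial carriage: 29 mm across, top 78 mm above the bench when up, 70 mm when fully down, in a black collar 38 mm across, 62 mm above the bench. It sits 32 mm behind the carriage's middle, on the end nearer the robot, and travels with the carriage. Axes as the slide's
- vial_carriage (a joint): position of this carriage along its rail in m: 0 at the near end, 0.120 against the far end stop. A pin locks it wherever it stands (free play under 6 mm); with the button down it runs with about 1 N of drag
- vial_button (a joint): travel of this lock button in m: 0 up (locked), 0.008 fully down; the carriage is free only while it is down by more than 0.0045. A spring pushes it up: 4 N to start it moving, 7 N fully down. Released, it springs up and the pin locks the carriage again
- dish: clear 60 mm petri dish, fixed flat on its carriage 54 mm ahead of the button's centre, top 68 mm above the bench. Origin: centre of its underside
- vial_1: middle one of three vials (15 mm across, 34 mm tall) fixed in a row across the other carriage, 66 mm ahead of its button's centre, tops 89 mm above the bench. Origin: centre of its underside
- dish_stop (a point): top middle of the near face of the far end stop on the petri dish slide's rail, 50 mm above the bench. Behind the slides stands a pump cabinet (from 0.70 m ahead of the base on), to their right a 0.35 m high fraction collector (from 0.47 m ahead on, 0.12 m and more to the right): both solid, to be kept clear of
- amber_bottle: bystander: an amber glass reagent bottle with black cap, 52 mm across, 98 mm tall; loose. Origin: centre of its underside
- beaker: bystander: a small clear glass beaker, 57 mm across, 68 mm tall; loose. Origin: centre of its underside
- tape_roll: bystander: a roll of beige tape lying flat, 86 mm across, 19 mm high; loose. Origin: centre of its underside
- stopper: bystander: a brown rubber stopper standing beside the vial slide, 31 mm across, 28 mm tall; loose. Origin: centre of its underside
- small_box: bystander: a small plain white box lying beside the dish slide, 28 x 37 x 12 mm; loose. Origin: centre of its underside

How it is judged:
By the outcome, as a careful person would: the job done as asked, in the order asked, and still so for the second after the job is handed in, with the robot touching nothing.
It also fails if it takes over 38 s, if anything falls off the work surface, if the arm or the gripper's body presses on something with over 40 N, if the wrist force passes 120 N, or if a joint passes its speed limit or range.

ROBOT

A 6-joint arm with a two-finger parallel gripper is mounted at the origin on the work surface; the furniture and walls round the work are solid. World frame = base frame: x ahead of the robot, y to its left, z up, the work surface at z = 0. Lengths are in m, angles in rad, forces in N, time in s.
With the tool pointing down it reaches from about 0.375 to 0.975 m from the base axis. Payload 3.8 kg.
Tool frame: the origin (TCP) lies at the very end of the fingers, on their centre line; the grasp point (between the pads) lies manip.pinch_z behind it (manip.pinch_z is the distance from the TCP to the grasp point, in m); z points along the fingers, y is the line along which they close (so a half turn about z gives the same grasp; the last joint's range is limited). The gripper opens to 88 mm and grips with 3 to 60 N. Pads are 18 mm wide; open, the fingers measure 123 mm over their backs; the gripper's body (75 mm by 187 mm) begins 45 mm behind the grasp point.
Start: joints at [1.227, 0.264, 1.604, -0, 1.274, -0.037], TCP at [0.204, 0.643, 0.239] pointing down, gripper open.
Joint ranges: [-2.63, 2.63], [-0.94, 2.18], [0.31, 2.57], [-1.31, 4.45], [0, 2.66], [-2.55, 2.55]. Speed limits (rad/s): [2.57, 2.57, 3.14, 3.14, 3.14, 3.14].

INTERFACE

Orientations are given as a rotation vector (axis times angle).
In Python, from rig import manip, cams, ticket gives the robot as it stands.
- The arm moves only by the tool drive_tool, never from a script. Its argument "deltas" is a list of rows, each an object with "xyz": the shift along the tool's x, y, z in mm, a list of three; "turn": the turn, a rotation vector about the tool's x, y, z in rad, a list of three; "fingers": the opening, from 0 (shut) to 1 (fully open). In form: [{"xyz": [dx, dy, dz], "turn": [rx, ry, rz], "fingers": fingers}, ...]. A call has 1 to 12 rows; each row shifts and turns the commanded pose from where the row before left it, along the tool's axes as they then stand; what a row does not reach is not made up. A row lasts 1/8 s, in which the tool goes at most 62.5 mm and 10.7 degrees, less where a joint would pass 70% of its speed; a pose out of reach is approached as far as the arm can. A call is refused whole if a number of a shift passes 62.5 or a number of a turn 0.188, either way. A call with a gripper value outside its range is refused whole. The fingers move at their own pace and stop on an object; "squeeze" is the grip in N (left out, the last holds). Time passes only in rows, so rows that do not move let the fingers close. It gives the time, the measured TCP pose, the force, the opening and the grip force at its end, in the units of the state.
- manip.read_state(): the state, without advancing time (a new reading comes with each control period).
- cams.get_image(name): name is "scene" or "top" or "wrist"; returns the picture (384x512x3 uint8, red, green, blue); there is no depth.
- cams.calibration(name): a dict with "fx", "fy", "cx", "cy" (pixels), "position" and "attitude" of the camera in the world. Camera axes: x right, y up, looking along -z (the intrinsics and any distortion apply to the point x, -y, -z); pixel columns grow to the right and rows downward; lengths in m; the calibration is good to about 2 mm. A picture is of the moment at which its call begins: read the wrist's pose just before it. calibration takes no time and is no camera call; for the wrist camera it gives the pose at the moment of the call.
- ticket.sign_off(): hands the job in; it is judged then, once.
Trained networks look in the newest picture that a camera, given by its name, has taken for a name from the list of things; names that differ only in an ending like _2 or _b are one class to them, and where a whole thing is asked for, a point or a joint stands for the part that bears it (a point fixed in the world has none). Each returns a list of dicts, best first, with "score" (0 to 1); they miss things now and then, are a little off and sometimes report something else, mostly with a low value. They report only what shows in the picture. A call takes as long as a camera call.
- cams.look_for(camera, target): "position" ([column, row] in pixels, amid what is visible of it).
The state is a dict: "time": time; "joint_positions": joint angles; "qd": joint speeds; "tau": joint torques, N m; "tool_pos": TCP position; "tcp_rot": TCP orientation; "contact_force": force on the tool from outside, world axes, zero at the start; "wrist_torque": the same for the moment, N m; "gripper_width": finger opening in m; "grasp_force": force on a finger pad.
Only numpy, scipy, OpenCV 4.12 (cv2) and the standard library are available. Lean on these libraries where they do the work, as an engineer would, in place of code of your own. Each camera call takes 0.05 s, during which the arm holds its last target. There are 200 camera calls.

## Working session

There is one attempt and no reset: what is moved stays moved. The work goes in short steps, Python scripts to look and compute and a tool call to move; the robot and the scene stay as the last step left them, time stands still between calls to the robot, and variables do not carry over. Pictures are saved under pics/ and viewed, at most 10 in all, crops included, and the job is handed in when it is done.

Besides the shell and the picture viewer there is one more tool, called after "Emit:" in YAML: its name, and indented under it one key for each argument. drive_tool: Moves the arm, as the interface text tells. Its arguments: {"type":"object","properties":{"deltas":{"type":"array"},"squeeze":{"type":"number"}},"required":["deltas"]}

```bash
mkdir -p pics
cat > h.py <<'E'
from rig import manip, cams, ticket
import numpy as np, cv2
from scipy.spatial.transform import Rotation as R
def att(a):
    a=np.array(a,float)
    return a if a.shape==(3,3) else (R.from_rotvec(a).as_matrix() if a.size==3 else R.from_quat(a).as_matrix())
def ray(c,px,z):
    K=np.array([[c['fx'],0,c['cx']],[0,c['fy'],c['cy']],[0,0,1]])
    d=np.array(c.get('distortion',np.zeros(5)),float)
    u,v=cv2.undistortPoints(np.array([[px]],float),K,d)[0,0]
    w=att(c['attitude'])@np.array([u,-v,-1]); p=np.array(c['position'])
    return p+w*(z-p[2])/w[2]
E
python3 - <<'E'
from h import *
print(manip.read_state(),manip.pinch_z)
for n in ['top','scene']:
    im=cams.get_image(n); cv2.imwrite(f'pics/{n}0.png',im[:,:,::-1])
    c=cams.calibration(n); print(c)
    for t,z in [('dish_button_top',.078),('dish',.06),('vial_button_top',.078),('vial_1',.07)]:
        for r in cams.look_for(n,t)[:2]: print(n,t,r,ray(c,r['position'],z).round(4))
E
```

```text
{'time': 0.0, 'joint_positions': array([ 1.22712971e+00,  2.64724685e-01,  1.60537167e+00, -3.60513826e-05,
        1.27370756e+00, -3.68851561e-02]), 'qd': array([-1.48966137e-03,  1.14853654e-05, -3.78416812e-04, -8.65382444e-04,
       -7.27233477e-04, -7.17148663e-04]), 'tau': array([-1.37514780e-03, -5.02089036e+01, -3.56882143e+01,  7.27043767e-02,
        2.91591603e-02, -1.69556624e-04]), 'tool_pos': array([0.20360663, 0.64280915, 0.23740846]), 'tcp_rot': array([-0.47992825, -3.10432708,  0.00342057]), 'contact_force': array([ 0.57517189,  0.14971153, -0.12346069]), 'wrist_torque': array([-0.00664036,  0.01893386,  0.02104271]), 'grasp_force': 0.0, 'gripper_width': 0.08789772156790046} 0.0187
{'fx': 424.02445297378836, 'fy': 424.02445297378836, 'cx': 253.88038277975411, 'cy': 191.0901210875153, 'position': array([0.27617114, 0.01070907, 1.21532141]), 'attitude': array([ 0.16316276, -0.16233946, -1.51155758])}
top dish_button_top {'position': [178.5, 206.9], 'score': 0.53} [0.4621 0.22   0.078 ]
top dish {'position': [178.2, 183.3], 'score': 0.64} [0.5317 0.2301 0.06  ]
top vial_button_top {'position': [250.6, 211.8], 'score': 0.58} [0.4592 0.0236 0.078 ]
{'fx': 378.03303587888536, 'fy': 378.03303587888536, 'cx': 257.01077385507597, 'cy': 193.17491844729847, 'position': array([-0.31343775, -0.61620865,  0.70034556]), 'attitude': array([ 0.95690944, -0.47549814, -0.85937254])}
scene dish {'position': [209.9, 178.2], 'score': 0.5} [0.536  0.2176 0.06  ]
scene dish {'position': [162.8, 181.0], 'score': 0.32} [0.4258 0.3396 0.06  ]
scene vial_button_top {'position': [248.4, 202.8], 'score': 0.72} [ 0.4622 -0.0103  0.078 ]
```

Run:
```python
import cv2
a=cv2.imread('pics/top0.png')[90:290,90:340];b=cv2.imread('pics/scene0.png')[90:290,120:370]
cv2.imwrite('pics/c0.png',cv2.resize(cv2.vconcat([a,b]),None,fx=1.5,fy=1.5)) 
cv2.imwrite('pics/c1.png',cv2.resize(a,None,fx=3,fy=3)[:600])
cv2.imwrite('pics/c2.png',cv2.resize(b,None,fx=3,fy=3)[:600])
```

```text
(no output)
```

View pics/c1.png

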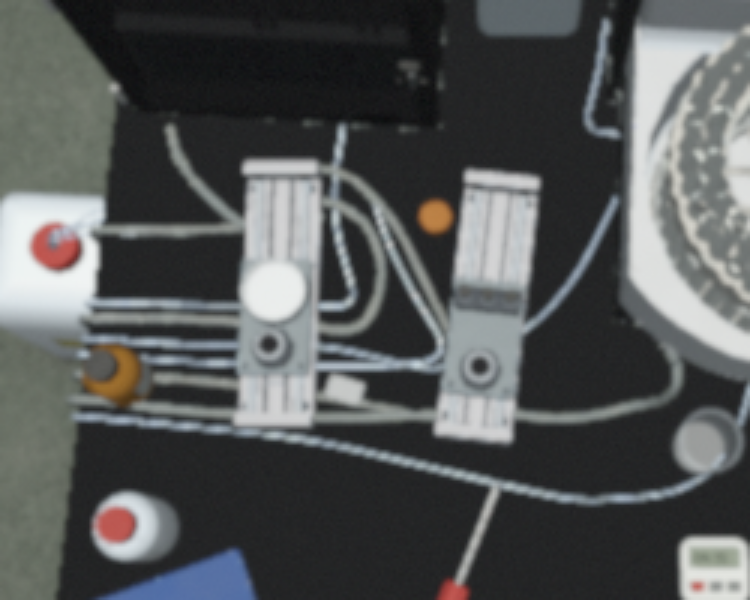

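View pics/c2.png

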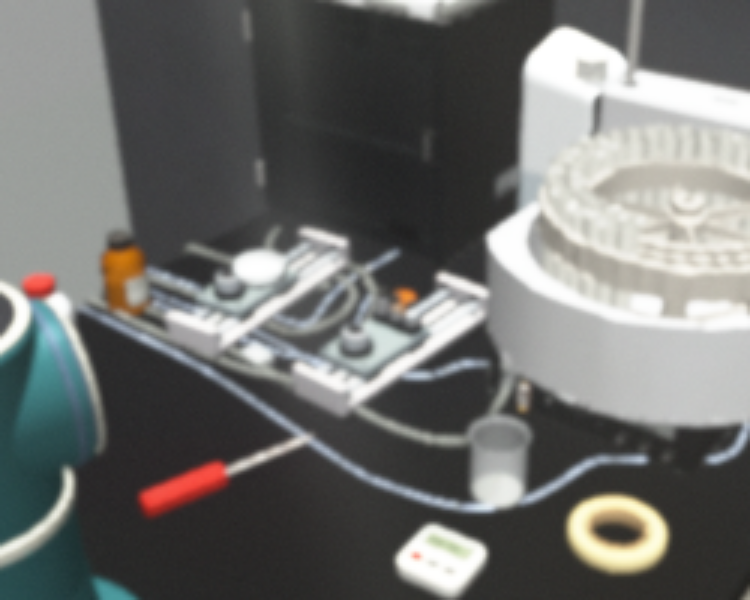

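The dish slide is the left one in the top crop: button at about px (180,205), far block at (184,146), near block at (181,230). The dish is white, the small box sits to its right, and the amber bottle is to its left at (127,214). I'll work out the rail axis and check the full scene for obstacles along the approach.

Run:
```python
from h import *
c=cams.calibration('top'); f=lambda u,v,z:ray(c,(90+u/3,90+v/3),z)
A=f(281,162,.05);B=f(273,423,.05)
for n,p in dict(far=A,near=B,L=f(243,162,.05),Rr=f(319,162,.05),btn=f(269,345,.078),dish=f(274,291,.068),bottle=f(100,365,.098),whitebox=f(55,245,.1),redcap=f(117,525,.12)).items(): print(n,p.round(3))
d=A-B;print(np.degrees(np.arctan2(d[1],d[0])),np.linalg.norm(d))
c2=cams.calibration('scene');print(ray(c2,(120+229/3,90+280/3),.078))
s=manip.read_state();print(R.from_rotvec(s['tcp_rot']).as_matrix().round(3))
```

```text
far [0.65  0.227 0.05 ]
near [0.4   0.212 0.05 ]
L [0.648 0.263 0.05 ]
Rr [0.652 0.19  0.05 ]
btn [0.468 0.217 0.078]
dish [0.52  0.219 0.068]
bottle [0.438 0.362 0.098]
whitebox [0.545 0.414 0.1  ]
redcap [0.299 0.324 0.12 ]
3.3096862146030275 0.25062809963482385
[0.45895153 0.20730447 0.078     ]
[[-0.953  0.302  0.   ]
 [ 0.302  0.953 -0.   ]
 [-0.    -0.    -1.   ]]
```

View pics/scene0.png

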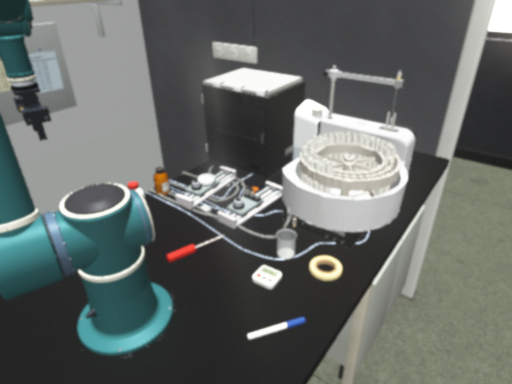

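The scene view shows the arm held high at the left, and nothing tall between it and the slides. The rail yaw is about 3.3°, the button is near (0.466, 0.217), and the carriage stands at roughly 0.034.

Emit:
drive_tool:
  deltas:
    - {"xyz": [0,0,0],"turn": [0,0,-0.18],"fingers": 0}
    - {"xyz": [0,0,0],"turn": [0,0,-0.18],"fingers": 0}
    - {"xyz": [-21,-44,0],"turn": [0,0,0],"fingers": 0}
    - {"xyz": [-21,-44,0],"turn": [0,0,0],"fingers": 0}
    - {"xyz": [-21,-44,0],"turn": [0,0,0],"fingers": 0}
    - {"xyz": [-21,-44,0],"turn": [0,0,0],"fingers": 0}
    - {"xyz": [-21,-44,0],"turn": [0,0,0],"fingers": 0}
    - {"xyz": [-21,-44,0],"turn": [0,0,0],"fingers": 0}
    - {"xyz": [-21,-44,0],"turn": [0,0,0],"fingers": 0}
    - {"xyz": [-21,-44,0],"turn": [0,0,0],"fingers": 0}
    - {"xyz": [-21,-44,0],"turn": [0,0,0],"fingers": 0}
    - {"xyz": [-21,-44,0],"turn": [0,0,0],"fingers": 0}
  squeeze: 10

```text
time: 2.0
tool_pos: [0.4376, 0.2139, 0.2391]
tcp_rot: [-0.084, 3.139, 0.001]
contact_force: [0.8, 0.9, -0.3]
gripper_width: 0.0006
grasp_force: 0.0
```

Run:
```python
from h import *
cams.get_image('top')
s=manip.read_state();c=cams.calibration('wrist')
im=cams.get_image('wrist');cv2.imwrite('pics/w0.png',im[:,:,::-1])
print(s['tool_pos'],R.from_rotvec(s['tcp_rot']).as_matrix().round(3),s['gripper_width'],s['contact_force']);print(c)
for t,z in [('dish_button_top',.078),('dish',.06),('vial_button_top',.078)]:
    for r in cams.look_for('wrist',t)[:2]: print(t,r,ray(c,r['position'],z).round(4))
```

```text
[0.43990284 0.20947789 0.23914868] [[-0.999 -0.051  0.003]
 [-0.051  0.999 -0.004]
 [-0.003 -0.004 -1.   ]] 0.00040307439446079477 [ 1.35379162 -2.73859977 -0.05665042]
{'fx': 298.41501613198847, 'fy': 298.41501613198847, 'cx': 258.7274091089394, 'cy': 196.47027046850735, 'position': array([0.37289796, 0.20629814, 0.38379897]), 'attitude': array([-0.21049182, -0.21407274,  1.61247932])}
dish_button_top {'position': [262.4, 189.2], 'score': 0.56} [0.4488 0.2127 0.078 ]
dish {'position': [262.5, 227.6], 'score': 0.74} [0.4991 0.2157 0.06  ]
dish {'position': [263.1, 188.8], 'score': 0.2} [0.4528 0.2138 0.06  ]
vial_button_top {'position': [89.8, 184.9], 'score': 0.94} [0.4538 0.0307 0.078 ]
vial_button_top {'position': [216.0, 167.1], 'score': 0.48} [0.4278 0.1634 0.078 ]
```

View pics/w0.png

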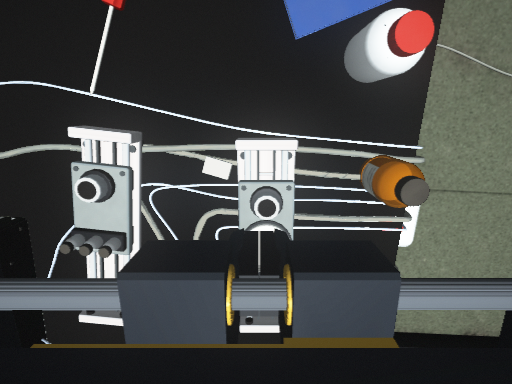

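The wrist view shows the dish button centred at about (266,207). The network's (262,189) is too high. The near block's edge is at (267,141) and the dish lies under the gripper.

Run:
```python
from h import *
c=cams.calibration('wrist')
im=cv2.imread('pics/w0.png',0)
h=cv2.HoughCircles(im[180:240,230:300],cv2.HOUGH_GRADIENT,1,5,param1=100,param2=12,minRadius=9,maxRadius=20)
print(None if h is None else h[0][:4]+[230,180,0])
for n,p,z in [('btn',(266,207),.078),('nearL',(237,141),.05),('nearR',(298,141),.05),('bottlecap',(411,191),.098)]: print(n,ray(c,p,z).round(4))
```

```text
[[266.5        207.5         12.5       ]
 [264.5        201.5         14.89999962]
 [274.5        236.5         15.        ]
 [269.5        238.5         18.29999924]]
btn [0.4646 0.2244 0.078 ]
nearL [0.3989 0.1891 0.05  ]
nearR [0.3953 0.2563 0.05  ]
bottlecap [0.4344 0.3655 0.098 ]
```

The arm was still settling during that picture, so I'll repeat the measurement now that it's at rest.

Run:
```python
from h import *
for i in range(3): cams.get_image('top')
s=manip.read_state();c=cams.calibration('wrist');im=cams.get_image('wrist');s2=manip.read_state()
print(s['tool_pos'],s2['tool_pos'],s['contact_force'],s['qd'].round(4))
print(R.from_rotvec(s['tcp_rot']).as_matrix().round(3))
cv2.imwrite('pics/w1.png',cv2.resize(im[110:260,170:370,::-1],None,fx=4,fy=4,interpolation=cv2.INTER_CUBIC))
g=cv2.cvtColor(im,cv2.COLOR_RGB2GRAY)
h=cv2.HoughCircles(g[180:240,230:300],cv2.HOUGH_GRADIENT,1,5,param1=100,param2=12,minRadius=9,maxRadius=20)
if h is not None:
  for q in h[0][:3]+[230,180,0]: print(q,ray(c,q[:2],.078))
for r in cams.look_for('wrist','dish_button_top')[:2]: print(r)
```

```text
[0.43641974 0.21635872 0.23871534] [0.4364003  0.2163529  0.23868403] [-0.70963505  0.43217006 -0.13693338] [ 0.0044 -0.0001 -0.0014 -0.0019  0.0003 -0.0007]
[[-0.998 -0.055 -0.   ]
 [-0.055  0.998  0.   ]
 [ 0.     0.    -1.   ]]
[259.5        205.5         17.10000038] [0.46279777 0.21816349 0.078     ]
[259.5 210.5  12.5] [0.468405   0.21847843 0.078     ]
[249.5        215.5         19.39999962] [0.4746641  0.20801368 0.078     ]
{'position': [258.8, 211.5], 'score': 0.69}
```

View pics/w1.png

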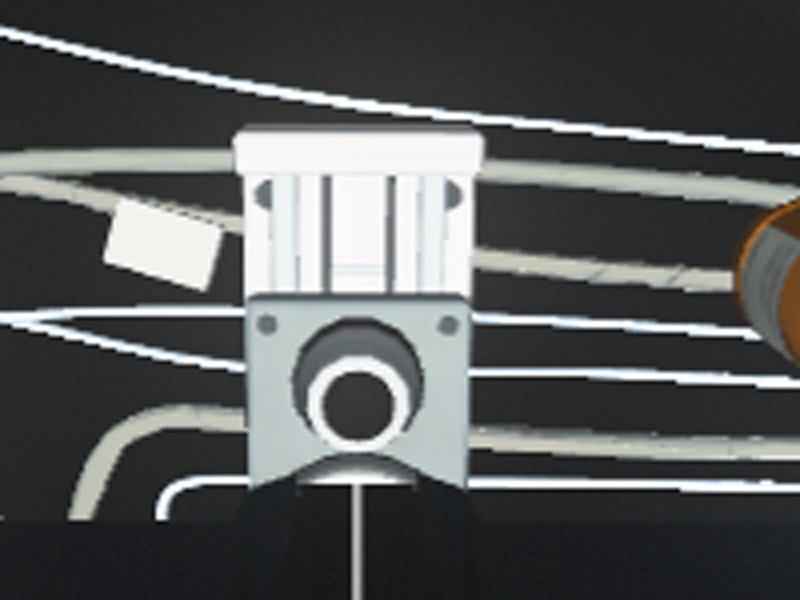

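The settled wrist view shows the button centre at crop (358,404), which is px (259.5,211) and (0.469, 0.218). That agrees with the top view, and the tool is aligned with the rail. Next I shift over the button and descend to just above it.

Emit:
drive_tool:
  deltas:
    - {"xyz": [-32.5,0,30],"turn": [0,0,0],"fingers": 0}
    - {"xyz": [0,0,40],"turn": [0,0,0],"fingers": 0}
    - {"xyz": [0,0,40],"turn": [0,0,0],"fingers": 0}
    - {"xyz": [0,0,25],"turn": [0,0,0],"fingers": 0}
    - {"xyz": [0,0,15],"turn": [0,0,0],"fingers": 0}
    - {"xyz": [0,0,0],"turn": [0,0,0],"fingers": 0}
    - {"xyz": [0,0,0],"turn": [0,0,0],"fingers": 0}
    - {"xyz": [0,0,0],"turn": [0,0,0],"fingers": 0}

```text
time: 3.5
tool_pos: [0.4705, 0.2175, 0.0902]
tcp_rot: [-0.084, 3.138, 0.001]
contact_force: [0.4, -0.0, 1.0]
gripper_width: 0.0005
grasp_force: 0.0
```

Run:
```python
from h import *
im=cams.get_image('wrist');s=manip.read_state();print(s['tool_pos'],s['contact_force'])
cv2.imwrite('pics/w2.png',cv2.resize(im[110:310,150:370,::-1],None,fx=3,fy=3,interpolation=cv2.INTER_CUBIC))
```

```text
[0.4703607  0.21738316 0.09001988] [-0.30341112  0.85244731  0.58449478]
```

View pics/w2.png

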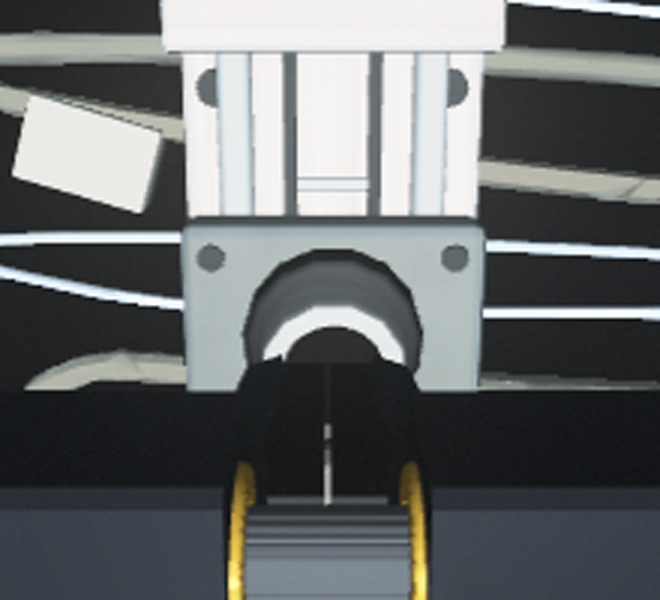

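The fingers are centred over the button to within about 2 mm. Pressing now in small steps.

Emit:
drive_tool:
  deltas:
    - {"xyz": [0,1,8],"turn": [0,0,0],"fingers": 0}
    - {"xyz": [0,0,4],"turn": [0,0,0],"fingers": 0}
    - {"xyz": [0,0,4],"turn": [0,0,0],"fingers": 0}
    - {"xyz": [0,0,2],"turn": [0,0,0],"fingers": 0}
    - {"xyz": [0,0,0],"turn": [0,0,0],"fingers": 0}
    - {"xyz": [0,0,0],"turn": [0,0,0],"fingers": 0}

```text
time: 4.3
tool_pos: [0.47, 0.2181, 0.0714]
tcp_rot: [-0.084, 3.139, 0.0]
contact_force: [-1.0, 0.0, 5.8]
gripper_width: 0.0006
grasp_force: 3.1
```

Emit:
drive_tool:
  deltas:
    - {"xyz": [0,0,2],"turn": [0,0,0],"fingers": 0}
    - {"xyz": [0,0,1],"turn": [0,0,0],"fingers": 0}
    - {"xyz": [0,0,0],"turn": [0,0,0],"fingers": 0}
    - {"xyz": [0,0,0],"turn": [0,0,0],"fingers": 0}

```text
time: 4.8
tool_pos: [0.4721, 0.2183, 0.0703]
tcp_rot: [-0.084, 3.135, 0.001]
contact_force: [-0.1, -2.9, 12.4]
gripper_width: 0.0001
grasp_force: 6.7
```

The button is bottomed out at 12 N. Now pushing along the rail.

Emit:
drive_tool:
  deltas:
    - {"xyz": [-4,0,0],"turn": [0,0,0],"fingers": 0}
    - {"xyz": [-6,0,0],"turn": [0,0,0],"fingers": 0}
    - {"xyz": [-8,0,0],"turn": [0,0,0],"fingers": 0}
    - {"xyz": [-8,0,0],"turn": [0,0,0],"fingers": 0}
    - {"xyz": [-8,0,0],"turn": [0,0,0],"fingers": 0}
    - {"xyz": [-6,0,0],"turn": [0,0,0],"fingers": 0}
    - {"xyz": [0,0,0],"turn": [0,0,0],"fingers": 0}

```text
time: 5.68
tool_pos: [0.5126, 0.2204, 0.0704]
tcp_rot: [-0.084, 3.135, 0.001]
contact_force: [0.7, -2.4, 12.2]
gripper_width: 0.0002
grasp_force: 5.9
```

Run:
```python
from h import *
im=cams.get_image('wrist');s=manip.read_state();print(s['tool_pos'],s['contact_force'])
cv2.imwrite('pics/w3.png',cv2.resize(im[60:310,150:370,::-1],None,fx=2,fy=2,interpolation=cv2.INTER_CUBIC))
```

```text
[0.51249066 0.22043529 0.07033343] [ 1.2782995  -2.44665387 12.55486924]
```

View pics/w3.png

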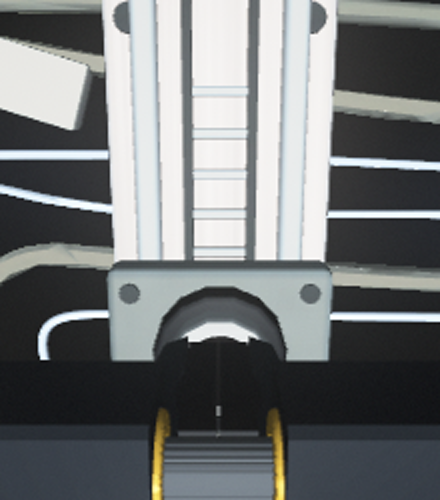

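The carriage travels with the fingers: the notched rail shows behind it and the button is still under the tip. Continuing to the stop.

Emit:
drive_tool:
  deltas:
    - {"xyz": [-6,0,0],"turn": [0,0,0],"fingers": 0}
    - {"xyz": [-8,0,0],"turn": [0,0,0],"fingers": 0}
    - {"xyz": [-8,0,0],"turn": [0,0,0],"fingers": 0}
    - {"xyz": [-8,0,0],"turn": [0,0,0],"fingers": 0}
    - {"xyz": [-6,0,0],"turn": [0,0,0],"fingers": 0}
    - {"xyz": [-3,0,0],"turn": [0,0,0],"fingers": 0}
    - {"xyz": [0,0,0],"turn": [0,0,0],"fingers": 0}
    - {"xyz": [0,0,0],"turn": [0,0,0],"fingers": 0}

```text
time: 6.72
tool_pos: [0.5512, 0.2225, 0.0704]
tcp_rot: [-0.084, 3.135, 0.001]
contact_force: [1.5, -1.3, 10.6]
gripper_width: 0.0004
grasp_force: 5.5
```

Emit:
drive_tool:
  deltas:
    - {"xyz": [-2,0,0],"turn": [0,0,0],"fingers": 0}
    - {"xyz": [-1,0,0],"turn": [0,0,0],"fingers": 0}
    - {"xyz": [0,0,0],"turn": [0,0,0],"fingers": 0}
    - {"xyz": [0,0,0],"turn": [0,0,0],"fingers": 0}

```text
time: 7.22
tool_pos: [0.5538, 0.2226, 0.0704]
tcp_rot: [-0.084, 3.136, 0.001]
contact_force: [0.5, -2.1, 11.4]
gripper_width: 0.0004
grasp_force: 5.9
```

Emit:
drive_tool:
  deltas:
    - {"xyz": [-2,0,0],"turn": [0,0,0],"fingers": 0}
    - {"xyz": [-1,0,0],"turn": [0,0,0],"fingers": 0}
    - {"xyz": [0,0,0],"turn": [0,0,0],"fingers": 0}
    - {"xyz": [0,0,0],"turn": [0,0,0],"fingers": 0}

```text
time: 7.72
tool_pos: [0.5542, 0.2226, 0.0703]
tcp_rot: [0.083, -3.14, -0.0]
contact_force: [-8.0, -1.4, 18.4]
gripper_width: 0.0005
grasp_force: 9.1
```

The carriage met a firm stop at 0.5542, with 8 N back along the rail after about 84 mm of travel, as expected. I'll keep the slight forward push while lifting straight up, so the carriage stays on the stop as the pin locks.

Emit:
drive_tool:
  deltas:
    - {"xyz": [0,0,-2],"turn": [0,0,0],"fingers": 0}
    - {"xyz": [0,0,-2],"turn": [0,0,0],"fingers": 0}
    - {"xyz": [0,0,-3],"turn": [0,0,0],"fingers": 0}
    - {"xyz": [0,0,-4],"turn": [0,0,0],"fingers": 0}
    - {"xyz": [0,0,-10],"turn": [0,0,0],"fingers": 0}
    - {"xyz": [0,0,-30],"turn": [0,0,0],"fingers": 0}
    - {"xyz": [40,0,-40],"turn": [0,0,0],"fingers": 0}
    - {"xyz": [50,0,-40],"turn": [0,0,0],"fingers": 0}
    - {"xyz": [40,0,-40],"turn": [0,0,0],"fingers": 0}
    - {"xyz": [0,0,0],"turn": [0,0,0],"fingers": 0}
    - {"xyz": [0,0,0],"turn": [0,0,0],"fingers": 0}
    - {"xyz": [0,0,0],"turn": [0,0,0],"fingers": 0}

```text
time: 9.22
tool_pos: [0.4256, 0.2153, 0.236]
tcp_rot: [0.083, -3.138, 0.002]
contact_force: [-0.5, 0.0, 0.8]
gripper_width: 0.0005
grasp_force: 0.0
```

Run:
```python
from h import *
c=cams.calibration('wrist');im=cams.get_image('wrist');s=manip.read_state();print(s['tool_pos'],s['contact_force'],s['time'])
cv2.imwrite('pics/w4.png',cv2.resize(im[100:,130:390,::-1],None,fx=2,fy=2,interpolation=cv2.INTER_CUBIC))
for r in cams.look_for('wrist','dish_button_top')[:2]: print(r,ray(c,r['position'],.078))
t=cams.get_image('top');cv2.imwrite('pics/t1.png',cv2.resize(t[130:250,110:290,::-1],None,fx=4,fy=4,interpolation=cv2.INTER_CUBIC))
```

```text
[0.42560133 0.21526989 0.23592001] [-0.54380748 -0.2902449   0.32458987] 9.275
{'position': [257.6, 200.3], 'score': 0.4} [0.4451991  0.21443077 0.078     ]
```

View pics/w4.png

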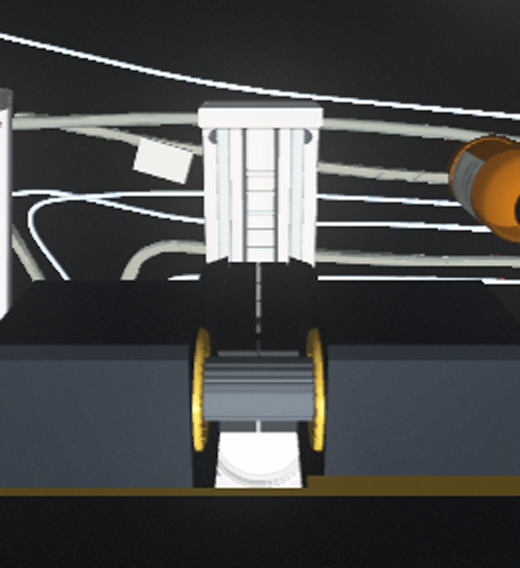

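View pics/t1.png

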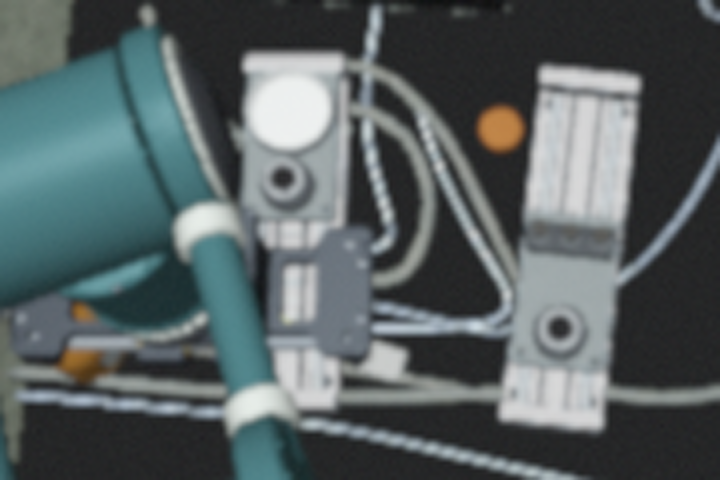

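The top view shows the carriage up against the far block, with the button at crop (284,180). The vial slide, stopper, box and bottle have not moved, and the arm is clear.

Run:
```python
from h import *
c=cams.calibration('top');print(ray(c,(110+284/4,130+180/4),.078))
print(ticket.sign_off())
```

```text
[0.5515522  0.22110008 0.078     ]
the job is handed in; nothing more can be done
None
```

The petri dish carriage is against its far end stop, its button is released so the pin should have locked it there, and the job was handed in at about 9.3 s; the lock itself was not tested, and the vial slide and the loose things in view had not moved.

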